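Level a rocking sensor stand with its foot screws

ROBOT

A 6-joint arm with a two-finger parallel gripper is mounted at the origin on a cart in front of the work surface, level with it; the furniture and walls round the work are solid. World frame = base frame: x ahead of the robot, y to its left, z up, the work surface at z = 0. Lengths are in m, angles in rad, forces in N, time in s.
With the tool pointing down it reaches from about 0.275 to 0.75 m from the base axis. Payload 10.2 kg.
Tool frame: the origin (TCP) lies midway between the tips of the shut fingers; the grasp point (between the pads) lies hold_point_z behind it (hold_point_z is the distance from the TCP to the grasp point, in m); z points along the fingers, y is the line along which they close (so a half turn about z gives the same grasp; the last joint's range is limited). The gripper opens to 85 mm and grips with 20 to 120 N. Pads are 22 mm wide; open, the fingers measure 114 mm over their backs; the gripper's body (76 mm by 85 mm) begins 54 mm behind the grasp point. The pads swing forward as they close: fully open they stand 13 mm farther back than shut.
Start: joints at [1.118, 0.313, 1.498, -0, 1.331, -0.223], TCP at [0.12, 0.511, 0.206] pointing down, gripper open.
Joint ranges: [-2.94, 2.94], [-0.97, 2.17], [0.19, 2.56], [-1.23, 4.37], [0.02, 3.11], [-2.88, 2.88]. Speed limits (rad/s): [2.39, 2.39, 3.01, 3.14, 3.14, 3.14].

INTERFACE

Orientations are given as a unit quaternion [w, x, y, z].
In Python, from workcell import state, grab_frame, camera_model, sign_off, hold_point_z gives the robot as it stands.
- The arm moves only by the shell command python3 -m inch 'ROWS' [FORCE]. ROWS is JSON, a list that holds one entry, the list of rows, each a list of 5 numbers: the shift along the tool's x, y, z in mm, then the turn about the tool's z in rad, then the closure in counts, from 0 (fully open) to 255 (shut). A call has 1 to 20 rows; each row is the pose to reach, as a shift and turn from the pose commanded when the call began, along the tool's axes at that moment; what a row does not reach only later rows make up. A row lasts 1/12 s, in which the tool goes at most 41.7 mm and 7.16 degrees, less where a joint would pass 70% of its speed; a pose out of reach is approached as far as the arm can. A call with a gripper value outside its range is refused whole. The fingers move at their own pace and stop on an object; FORCE is the grip in N (left out, the last holds). Time passes only in rows, so rows that repeat a pose let the fingers close. It gives the time, the measured TCP pose, the force, the opening and the grip force at its end, in the units of the state.
- state(): the state, without advancing time (a new reading comes with each control period).
- grab_frame(name): name is "scene" or "top"; returns (picture, depth): 480x640x3 uint8, red, green, blue; 480x640 float32, m along the optical axis (not along the pixel's ray), 0 where there is no reading.
- camera_model(name): a dict with "K" (3x3 intrinsics, pixels), "k1" (the pictures are not rectified: a ray, as slopes to the right and down, at radius r is drawn at 1 + k1 r^2 times it, then the intrinsics apply), "pose" (4x4, takes a point from camera to world coordinates). Camera axes: x right, y down, z forward; pixel columns grow to the right and rows downward; lengths in m; the calibration is good to about 2 mm. A picture is of the moment at which its call begins. camera_model takes no time and is no camera call.
- sign_off(): hands the job in; it is judged then, once.
The state is a dict: "clock": time; "qpos": joint angles; "qvel": joint speeds; "joint_efforts": joint torques, N m; "tool_pos": TCP position; "eef_rot": TCP orientation; "force": force on the tool from outside, world axes, zero at the start; "moment": the same for the moment, N m; "width": finger opening in m; "finger_force": force on a finger pad.
Only numpy, scipy, OpenCV 4.12 (cv2) and the standard library are available. Lean on these libraries where they do the work, as an engineer would, in place of code of your own. Each camera call takes 0.05 s, during which the arm holds its last target. There are 200 camera calls.

TASK

The small aluminium sensor stand on the worktop leans and rocks because its two front leveling screws are not set right. Turn the screw knobs until the plate is level and all four feet bear firmly on the worktop, then let go. Leave the stand standing where it is and do not push the tin, caliper or wire spool about.

Things in the scene. Friction and masses are not known exactly. Their poses are not given: they have to be found in the camera images.
- base: Loose sensor stand, 2.5 kg: aluminium plate 150 (own x) x 170 (own y) x 14 mm on four domed, slightly springy rubber feet; steel column with a small sensing head at own x = +45 mm, up to 146 mm above the origin. Origin: plate centre, level with the fixed feet's tips, 26 mm below the plate's underside. Own z: plate normal, upright when level; own -x: front, with both screws; own +y: left.
- plate_top (a point): Centre of the plate's top face, 39 mm above the worktop when the stand is level (the rubber feet give by about 1 mm under its weight). Axes as the stand's. Keep clear of a parts case on the worktop near the left screw (its open lid up to 105 mm high) and of a monitor beyond the stand (lower edge 0.2 m up, nearest corner at about x = 0.69, y = -0.40 m).
- knob_left_grip (a point): Grip point on the axis of the front left screw's round black ribbed knob (33 mm wide, gripped part 20 mm high), at x = -55, y = +65 mm of the stand, 12 mm below the knob's top. With the foot flush with the fixed feet it is 92 mm above the foot tips and the knob's underside 36 mm above the plate. The whole screw moves up or down in the plate as it is turned.
- knob_right_grip (a point): The same for the front right screw, at x = -55, y = -65 mm of the stand.
- knob_left (a joint): Turn of the front left knob, rad, ends at -4.5 and 4.5. Grows as it is turned clockwise seen from above, which drives its foot down (raises that corner) by 10 mm a turn (1.59 mm a rad). At 0 the foot is flush with the two fixed feet: right on this flat worktop; positive: foot too low, negative: foot too high. The thread stays where it is left; friction 0.05 N m.
- knob_right (a joint): The same for the front right knob. At the start the left foot is always too high (by 1.5 to 2.7 rad); the right one may be too high, too low (up to 2.7 rad either way) or nearly right.
- foot_front_left: Domed rubber foot at the lower end of the left screw, 20 mm wide; origin at the tip of the unloaded foot (about 10 mm below its middle), rubber gives 1 mm for 8 N.
- foot_front_right: Domed rubber foot at the lower end of the right screw; origin at the tip of the unloaded foot (about 10 mm below its middle), rubber gives 1 mm for 8 N.
- foot_rear_left: Fixed domed rubber foot at x = +55, y = +65 mm of the stand; origin at the tip of the unloaded foot (about 10 mm below its middle), rubber gives 1 mm for 8 N.
- foot_rear_right: Fixed domed rubber foot at x = +55, y = -65 mm of the stand; origin at the tip of the unloaded foot (about 10 mm below its middle), rubber gives 1 mm for 8 N.
- tin: Bystander: round white tin, 70 mm wide, 23 mm high, loose. Origin under its centre.
- caliper: Bystander: sliding caliper lying flat, 72 x 183 x 18 mm, loose. Origin under its centre, beam along own y.
- spool: Bystander: spool of wire standing on its flange, 60 mm wide, 48 mm high, loose. Origin under its centre.

How it is judged:
At the end, for the whole second after the job is handed in: The plate is level within 0.010 rad (0.6 degrees), each of the four feet presses on the worktop with more than 1 N, and the stand is at rest within 30 mm of where it stood (angle between base's own z axis and vertical below 0.01 rad and contact force between each of foot_front_left, foot_front_right, foot_rear_left, foot_rear_right and anything else above 1 N and linear speed of base below 0.01 m/s and distance of base from where it was at the start of the episode below 0.03 m); the robot touches nothing.
It fails at once if the tin is pushed more than 20 mm (distance of tin from where it was at the start of the episode above 0.02 m).
It fails at once if the caliper is pushed more than 20 mm (distance of caliper from where it was at the start of the episode above 0.02 m).
It fails at once if the wire spool is pushed more than 20 mm (distance of spool from where it was at the start of the episode above 0.02 m).
It fails at once if the stand is tipped by more than 0.15 rad (angle between base's own z axis and vertical above 0.15 rad).
It also fails if it takes over 58 s, if anything falls off the work surface, if the arm or the gripper's body presses on something with over 40 N, if the wrist force passes 120 N, or if a joint passes its speed limit or range.

## Working session

There is one attempt and no reset: what is moved stays moved. The work goes in short steps, Python scripts to look and compute and a shell command to move; the robot and the scene stay as the last step left them, time stands still between calls to the robot, and variables do not carry over. Pictures are saved under pics/ and viewed, at most 10 in all, crops included, and the job is handed in when it is done.

```bash
mkdir -p pics; ls; python3 - <<'E'
from workcell import *
import cv2,numpy as np
for n in("scene","top"):
    p,d=grab_frame(n); cv2.imwrite(f"pics/{n}0.png",p[:,:,::-1]); np.save(f"pics/{n}0.npy",d)
    m=camera_model(n); print(n,np.round(m["K"],1).tolist(),m["k1"],np.round(m["pose"],3).tolist())
print(state(),hold_point_z)
E
```

```text
pics
scene [[556.5, 0.0, 308.1], [0.0, 556.5, 247.0], [0.0, 0.0, 1.0]] -0.16587908055902434 [[0.554, -0.417, 0.72, -0.113], [-0.833, -0.273, 0.482, -0.84], [-0.004, -0.867, -0.499, 0.553], [0.0, 0.0, 0.0, 1.0]]
top [[529.8, 0.0, 316.9], [0.0, 529.8, 236.3], [0.0, 0.0, 1.0]] -0.09719217964831466 [[0.017, -0.996, 0.087, 0.449], [-1.0, -0.017, 0.002, -0.39], [-0.0, -0.087, -0.996, 1.227], [0.0, 0.0, 0.0, 1.0]]
{'clock': 0.1, 'qpos': array([ 1.11762763e+00,  3.13404575e-01,  1.49837428e+00, -8.36246672e-06,
        1.33100389e+00, -2.23407479e-01]), 'qvel': array([-0.00025567, -0.00282817, -0.00277044, -0.00119389, -0.00171344,
        0.00081716]), 'joint_efforts': array([ 2.74930288e-03, -4.12898147e+01, -2.60137028e+01, -1.62774663e-04,
        2.99445805e-03,  5.19698358e-05]), 'tool_pos': array([0.119465  , 0.51095469, 0.20558198]), 'eef_rot': array([-1.93649625e-04,  1.14627076e-01,  9.93408415e-01, -5.62671727e-04]), 'force': array([ 0.75473374, -0.01276927,  0.55014189]), 'moment': array([ 0.00785392, -0.00528437, -0.02763715]), 'finger_force': 0.0, 'width': 0.08546411506108113} 0.0187
```

View pics/top0.png

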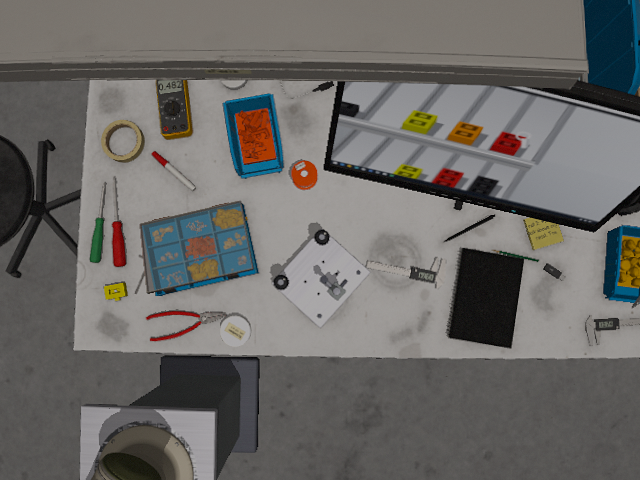

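View pics/scene0.png

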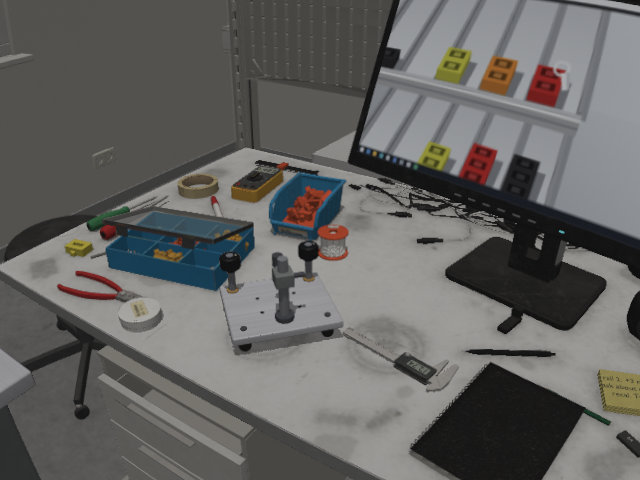

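The top view shows the stand with its knobs at about (322,237) and (281,282), and the open-lid case left of the latter at (200,245). The spool is at (303,174), the tin at (235,330) and the caliper at (405,270). The scene view shows the knobs at (230,262) and (308,250), on the far side of the sensor column. Next I measure the plate tilt and the knob positions.

```bash
cat > h.py <<'E'
from workcell import *
import cv2,numpy as np
def cloud(n,d):
    m=camera_model(n);K=np.array(m["K"]);P=np.array(m["pose"])
    v,u=np.mgrid[0:480,0:640]; pts=np.stack([u.ravel(),v.ravel()],1).astype(np.float64)[:,None]
    r=cv2.undistortPoints(pts,K,np.array([m["k1"],0,0,0.])).reshape(480,640,2)
    # model: drawn = ray*(1+k1 r^2): same as OpenCV
    c=np.concatenate([r*d[...,None],d[...,None]],-1)
    return c@P[:3,:3].T+P[:3,3]
def plane(q,thr=.0015):
    k=np.ones(len(q),bool)
    for _ in range(10):
        A=np.c_[q[k,:2],np.ones(k.sum())];s=np.linalg.lstsq(A,q[k,2],rcond=None)[0]
        res=q[:,2]-np.c_[q[:,:2],np.ones(len(q))]@s; k=abs(res)<max(thr,2*np.median(abs(res)) if _<3 else thr)
    return s,k,res
E
python3 - <<'E'
from h import *
for n in("top","scene"):
    d=np.load(f"pics/{n}0.npy");p=cv2.imread(f"pics/{n}0.png");C=cloud(n,d)
    tab=C[340:350,250:300] if n=="top" else C[330:360,160:220]
    print(n,"table z",np.median(tab[...,2]),tab[...,2].std())
    if n=="top": box=(slice(222,332),slice(262,375))
    else: box=(slice(235,350),slice(212,345))
    q=C[box].reshape(-1,3); g=p[box].reshape(-1,3).astype(int).max(1)
    k=(q[:,2]>.02)&(q[:,2]<.055)&(g>130)
    s,kk,res=plane(q[k]);pl=q[k][kk]
    print("slopes",s,kk.sum(),res[kk].std(),"mean",pl.mean(0))
    rect=cv2.minAreaRect(pl[:,:2].astype(np.float32));print(rect)
    dark=(g<75)&(q[:,2]>.065)&(q[:,2]<.125); w=q[dark]
    for i,(a,b) in enumerate([(322,237),(281,282)] if n=="top" else [(308,250),(230,262)]):
        c0=C[b-4:b+5,a-4:a+5].reshape(-1,3);c=np.median(c0,0);ww=w[np.linalg.norm(w[:,:2]-c[:2],axis=1)<.03]
        top=ww[ww[:,2]>np.percentile(ww[:,2],95)-.004]
        pz=s@[*top[:,:2].mean(0),1]
        print(i,c,len(ww),"topmean",top.mean(0),len(top),"minmax",top.min(0),top.max(0),"plate z",pz,"h",np.median(top[:,2])-pz)
p=cv2.imread("pics/top0.png")[200:350,190:400];cv2.imwrite("pics/c1.png",cv2.resize(p,None,fx=3.8,fy=3.8,interpolation=cv2.INTER_CUBIC))
E
```

```text
top table z -0.0005886605543510282 0.002348833532210709
slopes [-0.01460077 -0.01487249  0.0380971 ] 2014 0.0008340964147580495 mean [ 0.4578195  -0.40002322  0.03736267]
((0.4599530100822449, -0.39770472049713135), (0.14826957881450653, 0.16947081685066223), 48.79811096191406)
0 [ 0.54595055 -0.39947052  0.1029522 ] 143 topmean [ 0.54683539 -0.39761762  0.10419482] 64 minmax [ 0.53292911 -0.41228427  0.10233766] [ 0.56084384 -0.38442595  0.10727141] plate z 0.03602644661057936 h 0.06778270229838407
1 [ 0.44894431 -0.31430344  0.10301078] 139 topmean [ 0.44673711 -0.31429211  0.10387241] 63 minmax [ 0.43617222 -0.32717022  0.10207179] [ 0.46155167 -0.29932259  0.1079161 ] plate z 0.036248701354217296 h 0.06705368367744527
scene table z -0.0009112881214672908 0.036864822193129844
slopes [-0.01105501 -0.01678633  0.03572401] 4066 0.000722444697902819 mean [ 0.44851107 -0.40500751  0.03756394]
((0.5158399343490601, -0.3348293900489807), (0.32326966524124146, 0.16901986300945282), 48.984004974365234)
0 [ 0.53431307 -0.40674654  0.09902773] 344 topmean [ 0.54181753 -0.40179588  0.10232636] 122 minmax [ 0.52785173 -0.41610631  0.09982325] [ 0.55812551 -0.38608648  0.10523954] plate z 0.03647889421791381 h 0.06587805453982618
1 [ 0.43796697 -0.32383012  0.09848033] 388 topmean [ 0.44486935 -0.31675686  0.10196421] 145 minmax [ 0.43159919 -0.33205933  0.0992135 ] [ 0.46204129 -0.29959565  0.10452028] plate z 0.03612316407693776 h 0.06593151960606027
```

View pics/c1.png

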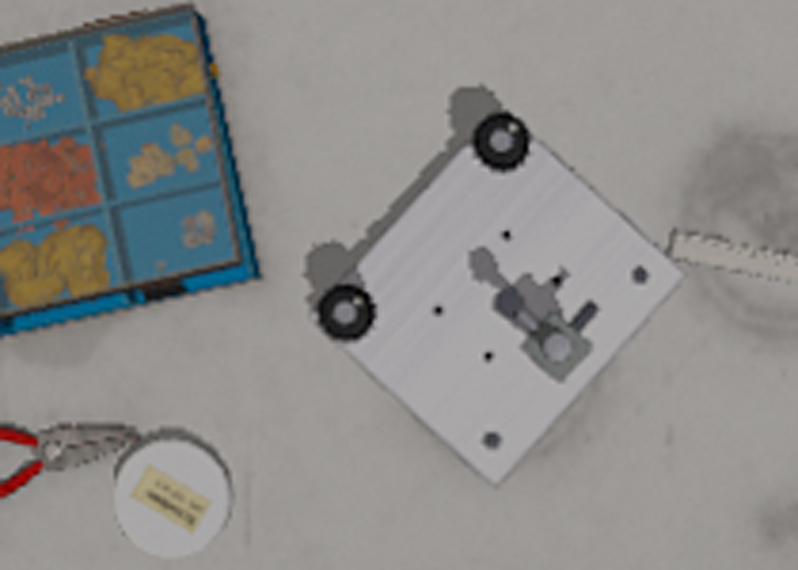

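The depth clouds agree with the given sizes. The knobs are 129 mm apart (130 expected), the knob tops are at z≈0.103 and the plate edge lengths are right. The plate drops about 0.0205 rad toward its front with almost no roll, so both front feet are about 1.4 rad too high. The left knob is at about (0.545,-0.3995) and the right knob, nearest the case, at about (0.448,-0.3145). I go over the right knob first.

```bash
python3 -m inch '[[[-508,-729,0,0.8,90],[-508,-729,0,0.8,90],[-508,-729,0,0.8,90],[-508,-729,0,0.8,90],[-508,-729,0,0.8,90],[-508,-729,0,0.8,90],[-508,-729,0,0.8,90],[-508,-729,0,0.8,90],[-508,-729,0,0.8,90],[-508,-729,0,0.8,90],[-508,-729,0,0.8,90],[-508,-729,0,0.8,90],[-508,-729,0,0.8,90],[-508,-729,0,0.8,90],[-508,-729,0,0.8,90],[-508,-729,0,0.8,90],[-508,-729,0,0.8,90],[-508,-729,0,0.8,90],[-508,-729,0,0.8,90],[-508,-729,0,0.8,90]]]' 30
cat > rem.py <<'E'
import sys
from h import *
from scipy.spatial.transform import Rotation as R
s=state();q=s["eef_rot"];M=R.from_quat([q[1],q[2],q[3],q[0]]).as_matrix()
t=np.array([float(a) for a in sys.argv[1:4]])
print("tool shift mm",np.round(M.T@(t-s["tool_pos"])*1000,1),"tool y deg",np.degrees(np.arctan2(M[1,1],M[0,1])),"tilt",M[:,2],"q6",s["qpos"][5],"w",s["width"],"clk",s["clock"])
E
python3 rem.py .448 -.3145 .072
```

```text
clock: 1.77
tool_pos: [0.4271, -0.2629, 0.2057]
eef_rot: [-0.0, 0.493, 0.87, 0.0]
force: [0.9, 0.6, 0.3]
width: 0.055
finger_force: 0.0
tool shift mm [-55.   -8.6 133.6] tool y deg 30.9639605629151 tilt [-4.26377966e-04  5.21985684e-04 -9.99999773e-01] q6 -1.3263038745454672 w 0.05499967397187101 clk 1.7667
```

```bash
python3 -m inch '[[[-30,-5,0,0,90],[-55,-9,0,0,90],[-55,-9,0,0,90],[-55,-9,30,0,90],[-55,-9,60,0,90],[-55,-9,85,0,90],[-55,-9,85,0,90],[-55,-9,85,0,90]]]' 30
python3 - <<'E'
from h import *
a,d=grab_frame("scene");b,_=grab_frame("top")
a=cv2.resize(a[170:350,180:380],None,fx=2.9,fy=2.9,interpolation=2);b=cv2.resize(b[205:340,240:380],None,fx=2.9,fy=2.9,interpolation=2)
h=max(len(a),len(b));im=np.zeros((h,800,3),np.uint8)
a=a[:,:400+60];im[:len(a),:460]=a;b=b[:,:340];im[:len(b),460:800]=b
cv2.imwrite("pics/a1.png",im[:600,:,::-1])
E
python3 rem.py .448 -.3145 .072
```

```text
clock: 2.43
tool_pos: [0.4473, -0.3121, 0.121]
eef_rot: [-0.001, 0.492, 0.87, 0.0]
force: [-0.4, -1.1, 0.6]
width: 0.0546
finger_force: 0.0
tool shift mm [-1.  -0.9 50.9] tool y deg 31.008445580731312 tilt [ 0.00179966 -0.00193511 -0.99999651] q6 -1.3653652285325377 w 0.055176733787513914 clk 2.5333
```

View pics/a1.png

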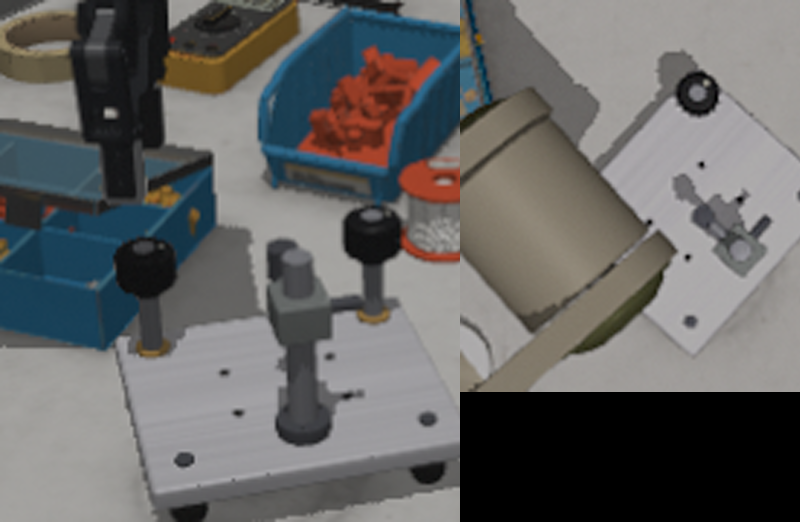

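```bash
python3 - <<'E'
from h import *
s=state()
m=camera_model("scene");P=np.linalg.inv(m["pose"])
for t in (s["tool_pos"],[.448,-.3145,.103]):
    c=P[:3,:3]@np.array(t)+P[:3,3]
    u=cv2.projectPoints(c[None],np.zeros(3),np.zeros(3),np.array(m["K"]),np.array([m["k1"],0,0,0.]))[0].ravel()
    print(u,(u-[180,170])*2.9)
E
```

```text
[227.93660138 243.59537986] [139.01614401 213.42660161]
[229.4952596  254.78026751] [143.53625283 245.86277579]
```

The knob's predicted pixel (143,246) matches the crop at (145,245), and the fingers sit above it. I descend and close.

```bash
python3 -m inch '[[[-1,-1,20,0,90],[-1,-1,35,0,90],[-1,-1,45,0,90],[-1,-1,54,0,90],[-1,-1,54,0,90],[-1,-1,54,0,90],[-1,-1,54,0,130],[-1,-1,54,0,160],[-1,-1,54,0,200],[-1,-1,54,0,200],[-1,-1,54,0,200]]]' 30
python3 - <<'E'
from h import *
a,d=grab_frame("scene")
cv2.imwrite("pics/a2.png",cv2.resize(a[170:350,180:380],None,fx=3,fy=3,interpolation=2)[:,:,::-1])
E
python3 rem.py .448 -.3145 .067
```

```text
clock: 3.45
tool_pos: [0.4487, -0.3139, 0.0686]
eef_rot: [0.002, 0.492, 0.87, 0.001]
force: [6.0, 4.4, 5.4]
width: 0.0302
finger_force: 29.2
tool shift mm [-0.2 -1.   1.6] tool y deg 30.999896910899526 tilt [ 3.66990543e-03 -8.45065281e-04 -9.99992909e-01] q6 -1.3677224294651034 w 0.029588454724639387 clk 3.5
```

View pics/a2.png

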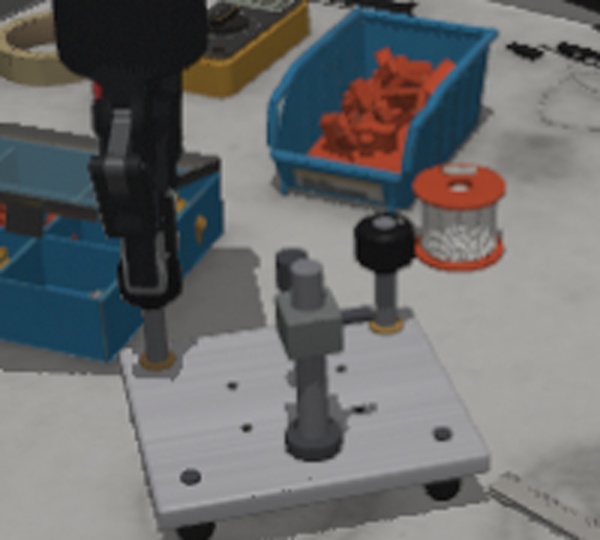

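The picture shows the fingers closed round the right knob at (150,285), with a measured width of 30 mm. I turn it clockwise 1.4 rad.

```bash
python3 -m inch '[[[0,0,0,0.12,200],[0,0,0,0.24,200],[0,0,0,0.36,200],[0,0,0,0.48,200],[0,0,0,0.60,200],[0,0,0,0.72,200],[0,0,0,0.84,200],[0,0,0,0.96,200],[0,0,0,1.08,200],[0,0,0,1.20,200],[0,0,0,1.32,200],[0,0,0,1.4,200],[0,0,0,1.4,200],[0,0,0,1.4,200]]]' 30
python3 -c "
from h import *
s=state();print(s['force'],s['moment'],s['qpos'][5])"
```

```text
clock: 4.67
tool_pos: [0.4474, -0.3141, 0.0679]
eef_rot: [0.0, 0.937, 0.35, 0.0]
force: [-1.7, 2.3, 5.3]
width: 0.0298
finger_force: 29.5
[-1.6793244   2.33222699  5.2632073 ] [ 0.44985991  0.16840331 -0.07782121] 0.029716160801790615
```

```bash
python3 -m inch '[[[0,0,0,0,115],[0,0,0,0,115],[0,0,0,0,115],[0,0,-20,0,115],[0,0,-50,0,115],[0,0,-75,0,115],[0,0,-75,0,90],[0,0,-75,0,90]]]' 30
python3 - <<'E'
from h import *
for n in("top","scene"):
    p,d=grab_frame(n);C=cloud(n,d);p0=cv2.imread(f"pics/{n}0.png")
    box=(slice(235,350),slice(212,345)) if n=="scene" else (slice(222,332),slice(262,375))
    q=C[box].reshape(-1,3);g=p[box].reshape(-1,3).astype(int).max(1)
    k=(q[:,2]>.02)&(q[:,2]<.055)&(g>130); s,kk,r=plane(q[k])
    w=C[300:350,100:420].reshape(-1,3) if n=="scene" else C[180:340,255:420].reshape(-1,3)
    t,k2,r2=plane(w[abs(w[:,2])<.006])
    D=s[:2]-t[:2]; a=np.radians(-129.7);x=np.array([np.cos(a),np.sin(a)]);y=np.array([-x[1],x[0]])
    print(n,"slope x",s[:2]@x,"y",s[:2]@y,"| rel table",D@x,D@y,kk.sum(),k2.sum(),"left knob plate..",s@[.46,-.398,1])
E
python3 rem.py .545 -.3995 .067
```

```text
clock: 5.33
tool_pos: [0.4475, -0.3144, 0.1429]
eef_rot: [0.001, 0.937, 0.349, 0.0]
force: [-0.2, -0.6, -0.4]
width: 0.0551
finger_force: 0.0
top slope x 0.011826675065601904 y -0.00817567350330078 | rel table 0.011203067800462381 -0.009237289508722433 1450 8219 left knob plate.. 0.03794875404030523
scene slope x 0.009620791890321643 y -0.005174212643930333 | rel table 0.009029824876222555 -0.006941707628309209 4084 8297 left knob plate.. 0.037968018173880284
tool shift mm [ 18.2 129.3  73.8] tool y deg -49.192116006921786 tilt [-0.00122201  0.00126254 -0.99999846] q6 0.031838483204196015 w 0.0548288446958192 clk 5.4333
```

The right turn had the expected effect: the front slope fell from 0.0205 to about 0.0105, leaving the left corner low. The left knob needs about 1.4 rad.

```bash
python3 -m inch '[[[5,40,0,0,90],[11,80,0,0,90],[16,115,0,0,90],[18,129,0,0,90],[18,129,10,0,90],[18,129,25,0,90],[18,129,25,0,90],[18,129,25,0,90]]]' 30
python3 rem.py .545 -.3995 .067
python3 - <<'E'
from h import *
a,d=grab_frame("scene")
cv2.imwrite("pics/a3.png",cv2.resize(a[150:350,180:400],None,fx=2.7,fy=2.7,interpolation=2)[:,:,::-1])
E
```

```text
clock: 6.1
tool_pos: [0.5442, -0.399, 0.1154]
eef_rot: [-0.002, 0.937, 0.349, -0.001]
force: [0.3, 0.2, 0.7]
width: 0.0552
finger_force: 0.0
tool shift mm [ 0.3  1.1 48.4] tool y deg -49.208371124330995 tilt [-0.00254961  0.00263467 -0.99999328] q6 0.052917731214277244 w 0.05518704314959884 clk 6.1
```

View pics/a3.png

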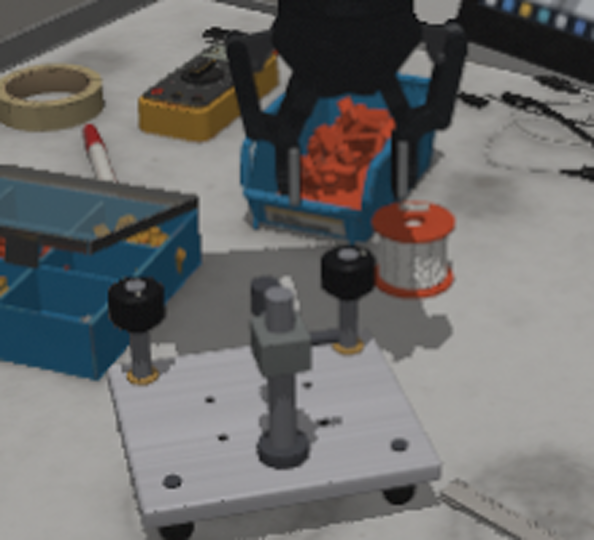

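The fingers (at about (293,190) and (403,190)) straddle the knob at (348,260) symmetrically, clear of the sensor head and the spool. I descend and close.

```bash
python3 -m inch '[[[0,1,20,0,90],[0,1,35,0,90],[0,1,48,0,90],[0,1,48,0,90],[0,1,48,0,130],[0,1,48,0,160],[0,1,48,0,200],[0,1,48,0,200],[0,1,48,0,200]]]' 30
```

```text
clock: 6.9
tool_pos: [0.546, -0.4006, 0.0704]
eef_rot: [0.0, 0.937, 0.349, 0.0]
force: [-2.9, 4.0, 6.3]
width: 0.0299
finger_force: 29.5
```

```bash
python3 -m inch '[[[0,0,0,0.12,200],[0,0,0,0.24,200],[0,0,0,0.36,200],[0,0,0,0.48,200],[0,0,0,0.60,200],[0,0,0,0.72,200],[0,0,0,0.84,200],[0,0,0,0.96,200],[0,0,0,1.08,200],[0,0,0,1.20,200],[0,0,0,1.32,200],[0,0,0,1.4,200],[0,0,0,1.4,200],[0,0,0,1.4,200],[0,0,0,1.4,115],[0,0,0,1.4,115],[0,0,0,1.4,115]]]' 30
python3 -m inch '[[[0,0,-25,0,115],[0,0,-55,0,115],[0,0,-75,0,115],[0,0,-75,0,90],[0,0,-75,0,90]]]' 30
cat > lev.py <<'E'
from h import *
import sys
V={}
for n in("top","scene"):
  o=[];l=[]
  for i in range(4):
    p,d=grab_frame(n);C=cloud(n,d)
    box=(slice(235,350),slice(212,345)) if n=="scene" else (slice(222,332),slice(262,375))
    q=C[box].reshape(-1,3);g=p[box].reshape(-1,3).astype(int).max(1)
    k=(q[:,2]>.02)&(q[:,2]<.055)&(g>130); s,kk,r=plane(q[k])
    w=C[300:350,100:420].reshape(-1,3) if n=="scene" else C[180:340,255:420].reshape(-1,3)
    t,k2,r2=plane(w[abs(w[:,2])<.006])
    a=np.radians(-129.7);x=np.array([np.cos(a),np.sin(a)]);y=np.array([-x[1],x[0]])
    o.append([s[:2]@x,s[:2]@y,(s-t)[:2]@x,(s-t)[:2]@y,s@[.46,-.398,1],kk.sum()])
    gr=g; h=[]
    for c in ((.546,-.4005),(.4475,-.3142)):
        m=(np.hypot(*(q[:,:2]-c).T)<.012)&(q[:,2]>.09)&(q[:,2]<.12)
        h.append(np.median(q[m,2])-s@[*c,1] if m.sum() else np.nan)
    l.append(h)
  print(n,np.round(np.mean(o,0),4),np.round(np.std(o,0),4)[:2],"knob h L,R",np.mean(l,0))
  cv2.imwrite(f"pics/{n}_{sys.argv[1]}.png",p[:,:,::-1])
print(state()["clock"])
E
python3 lev.py b
```

```text
clock: 8.32
tool_pos: [0.5459, -0.4011, 0.0693]
eef_rot: [0.0, 0.941, -0.337, 0.001]
force: [0.1, -0.1, 0.0]
width: 0.0472
finger_force: 0.0
clock: 8.73
tool_pos: [0.5461, -0.4013, 0.1451]
eef_rot: [0.001, 0.941, -0.337, 0.001]
force: [-0.4, 1.2, -0.1]
width: 0.0553
finger_force: 0.0
top [1.5000e-03 2.6000e-03 1.6000e-03 1.7000e-03 3.8300e-02 1.2135e+03] [0.0015 0.0009] knob h L,R [nan nan]
scene [-3.00000e-04  3.10000e-03 -9.00000e-04  1.30000e-03  3.85000e-02
  4.11425e+03] [0.0006 0.0004] knob h L,R [0.06437068 0.06446569]
9.1333
```

The plate now reads level within about 0.003 rad. I retract for a clear final check.

```bash
python3 -m inch '[[[0,0,-40,0,90],[0,0,-60,0,90],[-40,0,-60,0,90],[-80,0,-60,0,90],[-120,0,-60,0,90],[-160,0,-60,0,90],[-200,0,-60,0,90],[-240,-20,-60,0,90],[-280,-30,-60,0,90],[-320,-40,-60,0,90],[-350,-40,-60,0,90],[-350,-40,-60,0,90],[-350,-40,-60,0,90]]]' 30
python3 lev.py c
```

```text
clock: 10.22
tool_pos: [0.3006, -0.1472, 0.2046]
eef_rot: [0.0, 0.941, -0.337, 0.001]
force: [-0.9, 0.6, 0.8]
width: 0.0552
finger_force: 0.0
top [ 7.000e-04 -1.400e-03  6.000e-04 -1.900e-03  3.830e-02  1.969e+03] [0.0018 0.0011] knob h L,R [0.06460976 0.06418959]
scene [-2.00000e-04  3.00000e-03 -7.00000e-04  1.20000e-03  3.85000e-02
  4.09125e+03] [0.0003 0.0001] knob h L,R [0.06436012 0.06442651]
10.6167
```

View pics/scene_c.png

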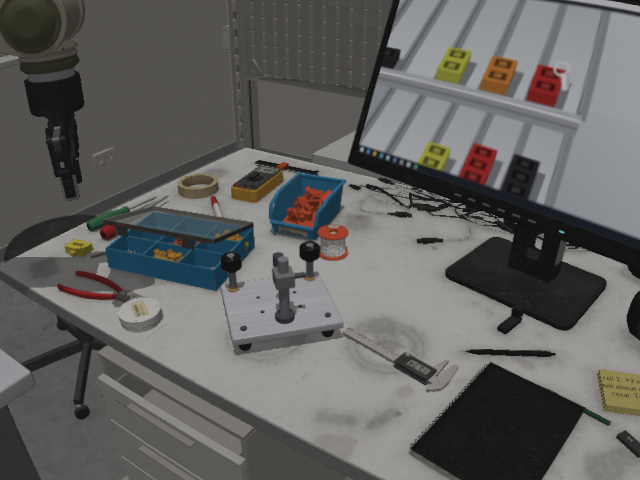

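The stand is at (282,310), in the same place, level in both cameras (slopes ≤0.003). Both knobs sit 64.2–64.6 mm above the plate (64 nominal), the bystanders have not moved and the arm is clear.

```bash
python3 -c "
from workcell import *
print(sign_off())"
```

```text
the job is handed in; nothing more can be done
None
```

I turned both front screws 1.4 rad clockwise; the plate now measures level within about 0.003 rad (limit 0.010) and both knobs sit at nominal height, so all four feet should be bearing (foot forces not measured), and I handed the job in at about 10.6 s with the arm clear and the tin, caliper and spool undisturbed (no verdict came back).

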